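Refit the heat knob of the paste hotplate and hold it in to start the heater

ROBOT

A 6-joint arm with a two-finger parallel gripper is mounted at the origin on a cart in front of the work surface, level with it; the furniture and walls round the work are solid. World frame = base frame: x ahead of the robot, y to its left, z up, the work surface at z = 0. Lengths are in m, angles in rad, forces in N, time in s.
With the tool pointing down it reaches from about 0.25 to 0.775 m from the base axis. Payload 4 kg.
Tool frame: the origin (TCP) lies midway between the tips of the shut fingers; the grasp point (between the pads) lies 19 mm behind it (robot.grasp_offset is the distance from the TCP to the grasp point, in m); z points along the fingers, y is the direction in which the jaws open and shut (so a half turn about z gives the same grasp; the last joint's range is limited). The gripper opens to 94 mm and grips with 3 to 60 N. Pads are 16 mm wide; open, the fingers measure 119 mm over their backs; the gripper's body (75 mm by 177 mm) begins 78 mm behind the grasp point.
Start: joints at [-1.307, 0.087, 1.371, -0, 1.684, -0.103], TCP at [0.197, -0.513, 0.206] pointing down, gripper open.
Joint ranges: [-3.1, 3.1], [-0.76, 2.03], [0.27, 2.55], [-1.08, 4.22], [0.17, 2.65], [-2.57, 2.57]. Speed limits (rad/s): [2.79, 2.79, 3.14, 3.14, 3.14, 3.14].

INTERFACE

Orientations are given as [roll, pitch, yaw] about the fixed x, y, z axes, in that order (R = Rz(yaw) Ry(pitch) Rx(roll)).
In Python, from bench import status, viewer, order, robot gives the robot as it stands. The module is installed in compiled form; this text tells all that it offers.
- The arm moves only by the tool move_arm, never from a script. Its argument "targets" is a list of rows, each a list of 3 entries, a list of its own where there are three numbers: the shift along the tool's x, y, z in mm, then the turn, a rotation vector about the tool's x, y, z in degrees, then the opening, from -1 (shut) to 1 (fully open). A call has 1 to 20 rows; each row is the pose to reach, as a shift and turn from the pose commanded when the call began, along the tool's axes at that moment; what a row does not reach only later rows make up. A row lasts 1/8 s, in which the tool goes at most 62.5 mm and 10.7 degrees, less where a joint would pass 70% of its speed; a pose out of reach is approached as far as the arm can. A call with a gripper value outside its range is refused whole. The fingers move at their own pace and stop on an object; the grip force is fixed at half the most. Time passes only in rows, so rows that repeat a pose let the fingers close. It gives the time, the measured TCP pose, the force and the opening at its end, in the units of the state.
- status.get_obs(): the state, without advancing time (a new reading comes with each control period).
- viewer.snapshot(name): name is "side" or "top" or "wrist"; returns the picture (420x560x3 uint8, red, green, blue); there is no depth.
- viewer.camera_model(name): a dict with "K" (3x3 intrinsics, pixels), "D" ([k1, k2, p1, p2, k3] as OpenCV has them; the pictures are not rectified), "xyz" and "attitude" of the camera in the world; the wrist camera has in their place "T_tool_cam" (4x4, takes a point from camera to tool coordinates, whose origin is the TCP and whose axes are the flange's). Camera axes: x right, y up, looking along -z (the intrinsics and any distortion apply to the point x, -y, -z); pixel columns grow to the right and rows downward; lengths in m; the calibration is good to about 2 mm. A picture is of the moment at which its call begins: read the wrist's pose just before it. camera_model takes no time and is no camera call.
- order.close_job(): hands the job in, once; it reports no verdict.
The state is a dict: "time": time; "joint_positions": joint angles; "qvel": joint speeds; "joint_torque": joint torques, N m; "tool_pos": TCP position; "ee_rot": TCP orientation; "wrist_force": force on the tool from outside, world axes, zero at the start; "wrist_torque": the same for the moment, N m; "width": finger opening in m.
Only numpy, scipy, OpenCV 4.12 (cv2) and the standard library are available. Lean on these libraries where they do the work, as an engineer would, in place of code of your own. Each camera call takes 0.05 s, during which the arm holds its last target. There are 200 camera calls.

TASK

The knob of the paste hotplate's bare dial has been pulled off and lies on the table. Turn it so that the flat in its bore matches the flat of the D-shaped shaft, push it fully home on the bare shaft, then press knob and shaft all the way in, as one does to start the heater. Finish while still holding the knob and keeping it pressed in: do not let go, and leave the jar on the warm plate and the other things on the table as they are.

Things in the scene. Friction and masses are not known exactly. Their poses are not given: they have to be found in the camera images.
- loose_knob: black plastic knob, 40-85 g, lying bore down. Ribbed round skirt 58 mm across, 8 mm high; on it an upright grip bar 24 mm wide (parallel sides from 19 mm behind the axis to 11 mm ahead), its top 34 mm above the underside, one end a narrowed nose with a white index line. Origin: axis at the underside; z up, x along the bar to the nose
- knob_bore (a point): mouth of the knob's D-shaped blind bore, at the knob's origin: 20 mm deep, 0.9 mm wider all round than the shaft. Its flat is on the nose's side (+x): the knob goes on only with its nose pointing the way the shaft's flat faces, within about 9 degrees
- knob_nose (a point): the tip of the knob's nose, 25 mm ahead of its axis and 27 mm above its underside
- shaft_tip (a point): centre of the upper end of the bare upright steel D-shaft: 14 mm across, flat 4 mm from its axis, end chamfered 2 mm. It stands 27 mm above its scale plate, about 95 mm above the table. z up, x the way the flat faces. With the knob fully home this tip is at the end of the bore, the knob's underside 20 mm below it
- shaft (a joint): angle of the bare shaft about its upright axis, rad, anticlockwise from above positive; 0 = flat faces the hotplate's rear; friction holds it (0.15 N m)
- press (a joint): how far the bare shaft is pressed down into the hotplate, m: 0 = out, 0.005 = hard stop; spring return, about 3.5 N to start it, 9.5 N at the stop
- bare_dial: round aluminium scale plate, 76 mm across, 1.5 mm thick, round the bare shaft, on the hotplate's top; may be the left or the right one of the two. Origin under its centre, x towards the hotplate's rear
- fitted_knob: the other, complete dial with a knob of the same kind already on it, 120 mm from the bare shaft; fixed; top 42 mm above the hotplate's case. Origin under the centre of its scale plate, x the way its nose points
- hotplate: white stirring hotplate for paste, fixed: case 230 mm deep (x), 250 mm wide (y), top of the case at 66 mm; the two dials on the strip along its front edge (73 mm in front of its centre, 60 mm left and right), a raised ceramic warm plate behind (top at 79 mm). Origin under its centre, x to its rear
- warm_jar: small white jar with a black lid, 49 mm across, 60 mm high, standing loose on the warm plate, about 12 cm behind the dials; origin under its centre; to be left alone
- loupe: black stand loupe, 43 mm across, 38 mm high; to be left alone
- weight: grey cloth-covered weight 100 x 46 x 27 mm; to be left alone
- tweezers: steel tweezers 131 mm long, 9 mm high, at the table's front edge; to be left alone
- brush_0: flat brush 199 mm long, 12 mm high, left of the knob; to be left alone
Mind the look-alikes: they are no part of the job. What is shaped like the loose_knob but blue or red is not meant.

How it is judged:
On the way:
1. the knob is on the bare shaft, flat to flat, fully home (z of loose_knob in the frame of shaft_tip below -0.0175 m and horizontal distance between loose_knob and shaft_tip below 0.003 m and angle between the x axis of loose_knob and the x axis of shaft_tip, either way round below 0.22 rad and x of knob_nose in the frame of shaft_tip above 0.015 m and angle between loose_knob's own z axis and vertical below 0.09 rad), for 0.1 s.
At the end, for the whole second after the job is handed in: Knob home on the bare shaft (underside 17.5 mm or more below the tip, axes within 3 mm, nose along the flat within 0.22 rad, upright within 0.09 rad), shaft pressed in at least 4 of its 5 mm, fingers bearing on the knob with over 3 N, at rest, through the last second (all of step 1 and value of joint press above 0.004 m and contact force between loose_knob and the fingers above 3 N and linear speed of loose_knob below 0.02 m/s); the arm keeps its last pose, push and grip.
It fails at once if one of the other things on the table or the jar on the warm plate is shifted by more than 4 cm (distance of any of warm_jar, loupe, weight, tweezers, brush_0 from where it was at the start of the episode above 0.04 m).
It fails at once if the jar or the loupe is tipped (angle between any of warm_jar, loupe's own z axis and vertical above 0.5 rad).
It also fails if it takes over 42 s, if anything falls off the work surface, if the arm or the gripper's body presses on something with over 40 N, if the wrist force passes 120 N, or if a joint passes its speed limit or range.

## Working session

There is one attempt and no reset: what is moved stays moved. The work goes in short steps, Python scripts to look and compute and a tool call to move; the robot and the scene stay as the last step left them, time stands still between calls to the robot, and variables do not carry over. Pictures are saved under pics/ and viewed, about 8 in all and at most 12, crops included, and the job is handed in when it is done.

Besides the shell and the picture viewer there is one more tool, called after "Request:" as a command line: name --argument value ..., lists and objects as JSON in quotes. move_arm: Moves the arm, as the interface text tells. Its arguments: {"type":"object","properties":{"targets":{"type":"array"}},"required":["targets"]}

```bash
mkdir -p pics; cat > h.py <<'E'
import numpy as np, cv2
from scipy.spatial.transform import Rotation as R
from bench import status, viewer, order, robot
def snap(n,f,crop=None,s=1):
    im=np.asarray(viewer.snapshot(n))[:,:,::-1]
    cv2.imwrite('pics/full_'+f,im)
    if crop: im=im[crop[1]:crop[3],crop[0]:crop[2]]
    if s!=1: im=cv2.resize(im,None,fx=s,fy=s,interpolation=cv2.INTER_CUBIC)
    cv2.imwrite('pics/'+f,im)
def tool():
    o=status.get_obs(); return np.array(o['tool_pos']),R.from_euler('xyz',o['ee_rot'])
def cam(n):
    m=viewer.camera_model(n)
    K=np.array(m['K']);D=np.array(m['D'],float)
    if n=='wrist':
        T=np.array(m['T_tool_cam']);p,r=tool()
        return K,D,p+r.apply(T[:3,3]),r.as_matrix()@T[:3,:3]
    a=np.array(m['attitude'],float)
    A=a if a.shape==(3,3) else R.from_euler('xyz',a).as_matrix()
    return K,D,np.array(m['xyz']),A
def pix2w(n,uv,z,c=None):
    K,D,o,A=c or cam(n)
    q=cv2.undistortPoints(np.array([[uv]],float),K,D)[0,0]
    d=A@np.array([q[0],-q[1],-1.]); return o+d*(z-o[2])/d[2]
def w2pix(n,P,c=None):
    K,D,o,A=c or cam(n)
    q=(np.atleast_2d(P)-o)@A*[1,-1,-1]
    return cv2.projectPoints(q,np.zeros(3),np.zeros(3),K,D)[0][:,0]
E
python3 - <<'E'
from h import *
print(status.get_obs()); 
for n in('top','side','wrist'): print(viewer.camera_model(n))
snap('top','top1.png',s=1.42)
snap('side','side1.png',s=1.42)
E
```

```text
{'time': 0.0, 'joint_positions': array([-1.30710584e+00,  8.79153432e-02,  1.37226445e+00, -1.74549551e-05,
        1.68359951e+00, -1.03125922e-01]), 'qvel': array([-0.00087631, -0.0020776 , -0.00098544, -0.00130217, -0.00168495,
        0.00070018]), 'joint_torque': array([-1.31872865e-03, -3.40191185e+01, -3.02424359e+01,  7.15901772e-02,
        3.32209328e-02, -1.62679712e-04]), 'tool_pos': array([ 0.19708509, -0.51287663,  0.20432069]), 'ee_rot': array([-3.13941583e+00, -2.07844710e-04,  3.66814236e-01]), 'wrist_force': array([0.46882313, 0.15907834, 0.62249548]), 'wrist_torque': array([-0.01790632,  0.029477  , -0.00997693]), 'width': 0.09394399659503697}
{'K': array([[538.26691045,   0.        , 278.77721506],
       [  0.        , 538.26691045, 198.41107234],
       [  0.        ,   0.        ,   1.        ]]), 'D': array([0.05362439, 0.        , 0.        , 0.        , 0.        ]), 'xyz': array([0.48808985, 0.14677244, 1.38752289]), 'attitude': array([ 0.05003383,  0.00651437, -1.54028621])}
{'K': array([[428.74583162,   0.        , 279.8512074 ],
       [  0.        , 428
[... 165 characters left out ...]
array([0.22285615, 0.93591975, 0.75515243]), 'attitude': array([ 0.91784755,  0.02191433, -2.75427764])}
{'K': array([[328.76525798,   0.        , 276.44199848],
       [  0.        , 328.76525798, 208.98112472],
       [  0.        ,   0.        ,   1.        ]]), 'D': array([-0.07989839,  0.        ,  0.        ,  0.        ,  0.        ]), 'T_tool_cam': array([[ 6.61703691e-04,  9.65109762e-01,  2.61844820e-01,
         7.66524518e-02],
       [ 9.99999580e-01, -8.04777262e-04,  4.39172252e-04,
        -1.45370478e-03],
       [ 6.34576185e-04,  2.61844419e-01, -9.65109889e-01,
        -1.78839379e-01],
       [ 0.00000000e+00,  0.00000000e+00,  0.00000000e+00,
         1.00000000e+00]])}
```

View pics/top1.png

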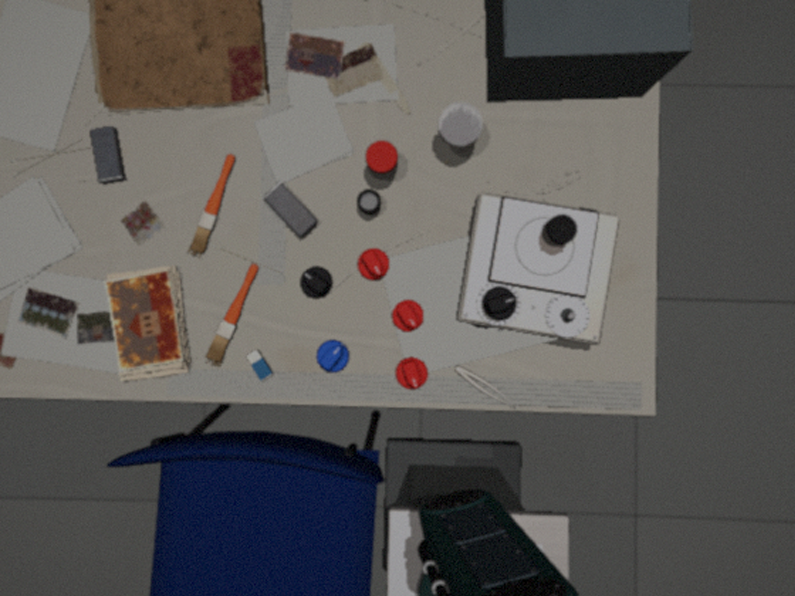

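The top view shows the black loose knob at about (316,282), the bare dial on the right at (568,316), the fitted knob at (499,303) and the jar at (560,230). The other knobs are red or blue look-alikes.

```bash
python3 - <<'E'
from h import *
im=cv2.imread('pics/full_top1.png')
a=im[175:225,195:250];b=im[185:245,325:425]
a=cv2.resize(a,(440,400),interpolation=cv2.INTER_CUBIC)
b=cv2.resize(b,(667,400),interpolation=cv2.INTER_CUBIC)[:,300:]  # right part
cv2.imwrite('pics/crop1.png',cv2.convertScaleAbs(np.hstack([a[:,:400],b]),alpha=1.6))
for n,uv,z in(('knob',(316,282),.03),('shaft',(568,316),.095),('fitted',(499,303),.1),('jar',(560,230),.13)):
    print(n,pix2w('top',np.array(uv)/1.42,z))
for c in((481,194),(617,213),(458,320),(599,343)): print(pix2w('top',np.array(c)/1.42,.066))
E
```

```text
knob [0.5510259  0.29964589 0.03      ]
shaft [ 0.50359567 -0.13404113  0.095     ]
fitted [ 0.5217493  -0.01727683  0.1       ]
jar [ 0.6441833  -0.11059437  0.13      ]
[0.71101536 0.01419037 0.066     ]
[ 0.68433451 -0.22077506  0.066     ]
[0.49116121 0.04823576 0.066     ]
[ 0.45938938 -0.19389676  0.066     ]
```

View pics/crop1.png

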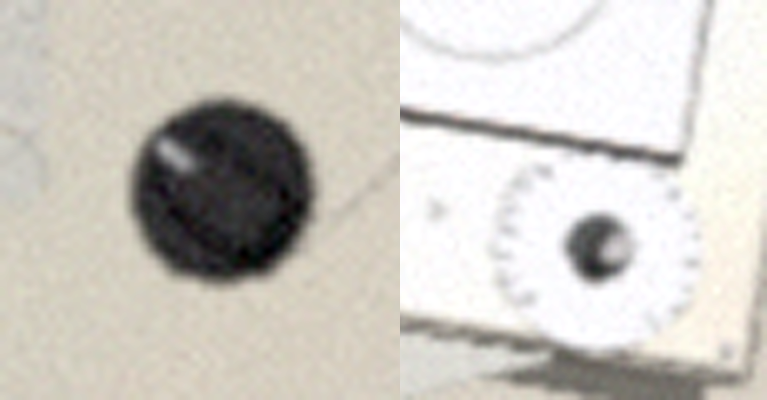

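```bash
cat >> h.py <<'E'
def rel(P,yaw,tilt=True):
    p,r=tool(); t=R.from_euler('xyz',[np.pi,0,yaw])
    print('shift mm',np.round(r.inv().apply(np.array(P)-p)*1000,1),'turn deg',np.round((r.inv()*t).as_rotvec(degrees=True),2))
E
python3 - <<'E'
from h import *
rel([.425,-.134,.204],0); rel([.425,-.134,.11],0)
E
```

```text
shift mm [ 348.6 -272.     1. ] turn deg [-1.100e-01  1.000e-02  2.102e+01]
shift mm [ 348.6 -271.8   95. ] turn deg [-1.100e-01  1.000e-02  2.102e+01]
```

Request:
move_arm --targets '[[[44, -34, 0], [0, 0, 2.6], 1], [[87, -68, 0], [0, 0, 5.2], 1], [[131, -102, 0], [0, 0, 7.8], 1], [[174, -136, 0], [0, 0, 10.5], 1], [[218, -170, 0], [0, 0, 13], 1], [[261, -204, 10], [0, 0, 15.7], 1], [[305, -238, 40], [0, 0, 18.4], 1], [[349, -272, 70], [0, 0, 21], 1], [[349, -272, 95], [0, 0, 21], 1], [[349, -272, 95], [0, 0, 21], 1], [[349, -272, 95], [0, 0, 21], 1], [[349, -272, 95], [0, 0, 21], 1]]'

```text
time: 1.6
tool_pos: [0.4261, -0.1355, 0.112]
ee_rot: [3.14, -0.003, -0.001]
wrist_force: [0.3, -0.1, -0.0]
width: 0.0944
```

```bash
python3 - <<'E'
from h import *
print(tool()[0]); print(w2pix('wrist',[.5036,-.134,.095]))
snap('wrist','w1.png',s=1.42)
E
```

```text
[ 0.42611897 -0.13547062  0.11199053]
[[276.65098188 117.83459392]]
```

View pics/w1.png

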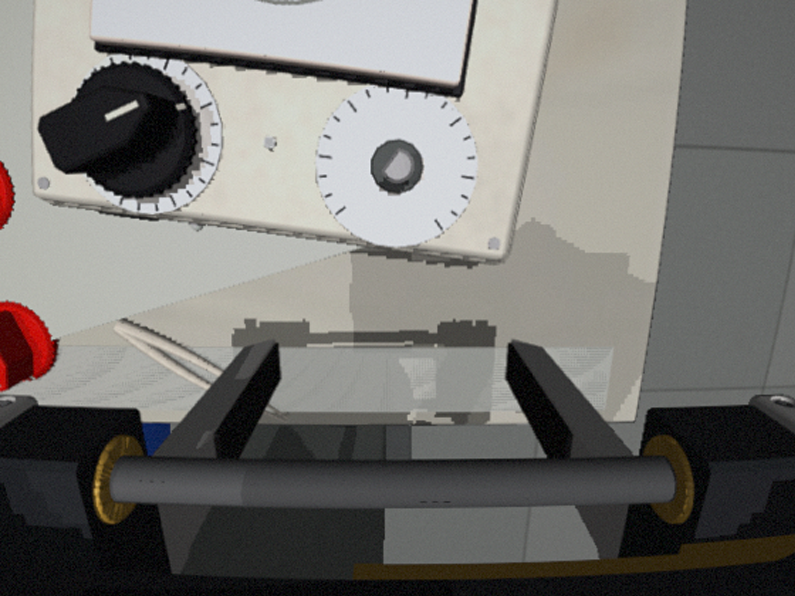

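The wrist view shows the bare shaft end at about (397,166), with the flat apparently on its upper-left side. I'll enlarge that area.

```bash
python3 - <<'E'
from h import *
im=cv2.imread('pics/full_w1.png')
b=cv2.resize(im[92:142,250:310],None,fx=12,fy=12,interpolation=cv2.INTER_CUBIC)
cv2.imwrite('pics/crop2.png',b)
E
```

```text
(no output)
```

View pics/crop2.png

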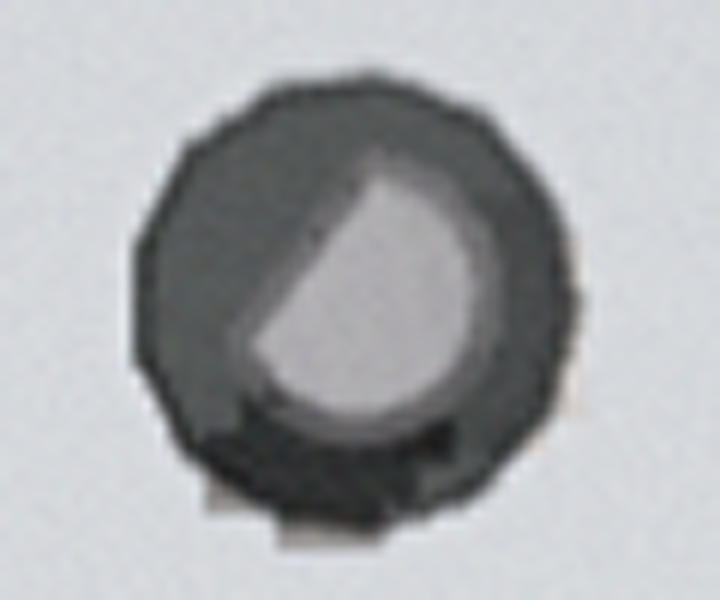

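```bash
python3 - <<'E'
from h import *
f=lambda u,v:((u+.5)/12-.5+250,(v+.5)/12-.5+92)
c=cam('wrist')
e1=pix2w('wrist',f(378,178),.095,c);e2=pix2w('wrist',f(258,345),.095,c)
im=cv2.imread('pics/crop2.png',0); 
m=(im>125)&(np.hypot(*(np.mgrid[:600,:720]-np.array([310,370])[:,None,None]))<145)
ct=max(cv2.findContours(m.astype(np.uint8),0,1)[0],key=cv2.contourArea)[:,0]
W=np.array([pix2w('wrist',f(*q),.095,c)[:2] for q in ct.astype(float)])
d=e1-e2; n=np.array([d[1],-d[0]]);n/=np.linalg.norm(n)
mid=(e1+e2)[:2]/2
C0=pix2w('wrist',f(373,313),.095,c)[:2]
if n@(mid-C0)<0:n=-n
print('flat yaw',np.degrees(np.arctan2(n[1],n[0])),'center',C0)
arc=W[(W-mid)@n<-.002]
A=np.c_[2*arc,np.ones(len(arc))];s=np.linalg.lstsq(A,(arc**2).sum(1),rcond=None)[0]
r=np.sqrt(s[2]+s[:2]@s[:2]);print('arc fit',s[:2],r,'flat d',n@(mid-s[:2]))
fl=W[abs((W-mid)@n)<.0006]; v=np.linalg.svd(fl-fl.mean(0))[2][1]; print('flat yaw fit',np.degrees(np.arctan2(v[1],v[0])),len(fl))
rel([.43,.25,.2],.9)
E
```

```text
flat yaw 53.51685165494351 center [ 0.5036356  -0.13624484]
arc fit [ 0.50454965 -0.13550809] 0.005690501655667238 flat d 0.002427466040492695
flat yaw fit 52.804328349366635 216
shift mm [   3.7 -385.3  -88.6] turn deg [  0.13  -0.1  -51.64]
```

```bash
python3 - <<'E'
from h import *
rel([.498,.235,.20],.9);rel([.498,.235,.11],.9)
E
```

```text
shift mm [  71.7 -370.4  -88.4] turn deg [  0.13  -0.1  -51.64]
shift mm [  71.5 -370.5    1.6] turn deg [  0.13  -0.1  -51.64]
```

Request:
move_arm --targets '[[[0, 0, -50], [0, 0, 0], 1], [[10, -50, -70], [0, 0, -7], 1], [[20, -105, -70], [0, 0, -14], 1], [[30, -160, -70], [0, 0, -22], 1], [[40, -215, -70], [0, 0, -30], 1], [[52, -270, -60], [0, 0, -38], 1], [[62, -325, -40], [0, 0, -46], 1], [[72, -370, -10], [0, 0, -51.6], 1], [[72, -370, 2], [0, 0, -51.6], 1], [[72, -370, 2], [0, 0, -51.6], 1], [[72, -370, 2], [0, 0, -51.6], 1], [[72, -370, 2], [0, 0, -51.6], 1]]'

```text
time: 3.15
tool_pos: [0.4983, 0.2347, 0.1102]
ee_rot: [3.14, -0.002, 0.899]
wrist_force: [0.3, -0.5, 0.4]
width: 0.094
```

```bash
python3 - <<'E'
from h import *
p,r=tool();print(p,r.as_euler('xyz',degrees=True)); u,v=w2pix('wrist',[.551,.2996,.03])[0].astype(int);print(u,v)
x0,y0=max(u-80,0),max(v-60,0);print(x0,y0)
snap('wrist','w2.png',crop=(x0,y0,x0+160,y0+120),s=5)
E
```

```text
[0.4983287  0.2347405  0.11015039] [ 1.79900068e+02 -1.34365536e-01  5.14967415e+01]
278 112
198 52
```

View pics/w2.png

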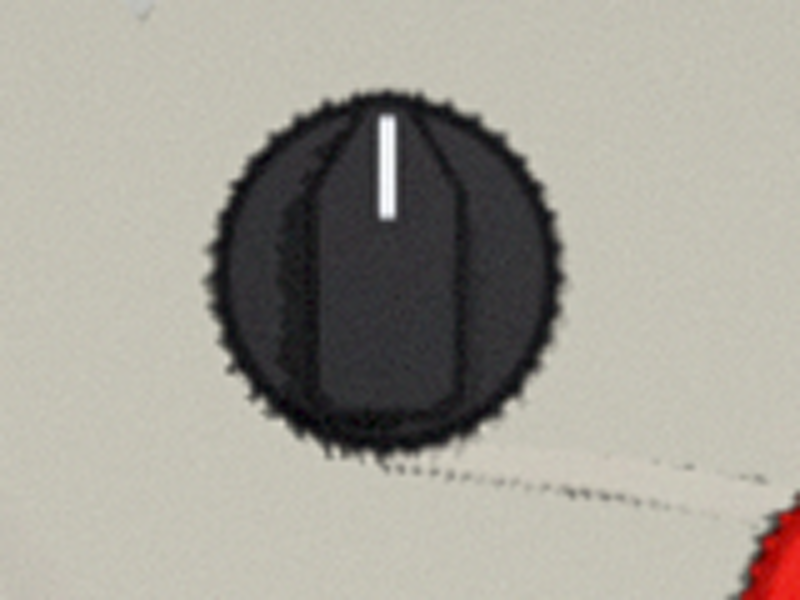

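The loose knob's skirt is centred at crop (387,273). Its nose and index line run straight up, along tool x, so the knob's yaw is about 51.5°.

```bash
python3 - <<'E'
from h import *
g=lambda u,v:((u+.5)/5-.5+198,(v+.5)/5-.5+52)
k=pix2w('wrist',g(387,273),.008); k2=pix2w('wrist',g(387,417),.034);n=pix2w('wrist',g(387,118),.034)
a=pix2w('wrist',g(387,118),.034);b=pix2w('wrist',g(387.5,215),.034);d=a-b
print('skirt centre',k,'line yaw',np.degrees(np.arctan2(d[1],d[0])))
u=np.array([np.cos(.899),np.sin(.899),0])
print('rear end along',u@(k2-k),'nose line end',u@(n-k), 'left/right top', [ (pix2w('wrist',g(x,300),.034)-k)@np.array([-u[1],u[0],0]) for x in(317,463)])
G=k-0.003*u; rel([*G[:2],.06],.899); rel([*G[:2],.0095],.899)
E
```

```text
skirt centre [0.55183369 0.30584933 0.008     ] line yaw 51.81438268287467
rear end along -0.022301528351490105 nose line end 0.020981635975723292 left/right top [np.float64(0.010385625425374882), np.float64(-0.011478843264590925)]
shift mm [85.8 -2.2 50.1] turn deg [ 0.09 -0.12  0.01]
shift mm [ 85.7  -2.3 100.6] turn deg [ 0.09 -0.12  0.01]
```

Request:
move_arm --targets '[[[45, -1, 10], [0, 0, -0.3], 1], [[86, -2, 30], [0, 0, -0.3], 1], [[86, -2, 65], [0, 0, -0.3], 1], [[86, -2, 90], [0, 0, -0.3], 1], [[86, -2, 98], [0, 0, -0.3], 1], [[86, -2, 98], [0, 0, -0.3], 1], [[86, -2, 98], [0, 0, -0.3], 1]]'

```text
time: 4.08
tool_pos: [0.5504, 0.3046, 0.0124]
ee_rot: [3.14, -0.003, 0.906]
wrist_force: [0.3, -0.5, -0.2]
width: 0.0942
```

```bash
python3 - <<'E'
from h import *
o=status.get_obs();print(o['tool_pos'],np.degrees(o['ee_rot']),o['wrist_force'],w2pix('wrist',[.5518,.3058,.008]))
snap('wrist','w3.png',s=1.42)
E
```

```text
[0.55041028 0.30458547 0.01242524] [ 1.79906555e+02 -1.65332013e-01  5.18960526e+01] [ 0.29174783 -0.45794356 -0.22122666] [[278.59412872 250.63919737]]
```

View pics/w3.png

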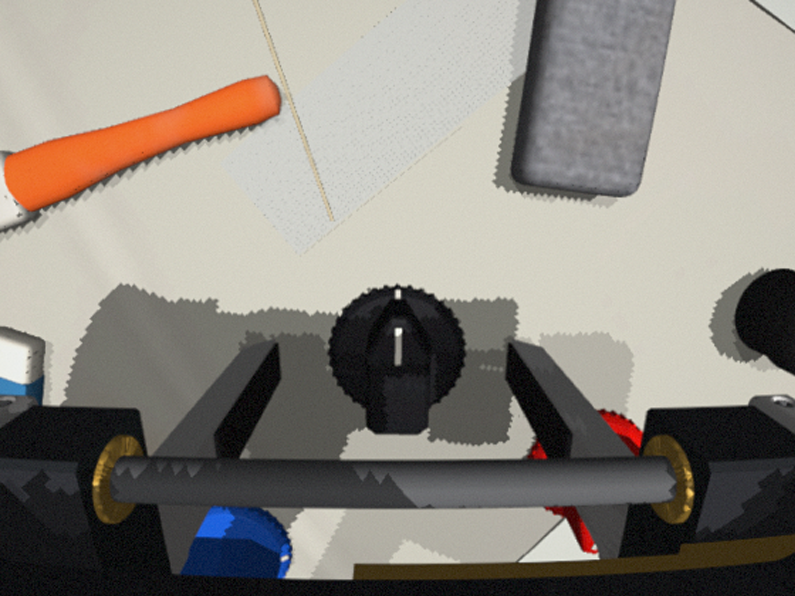

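Request:
move_arm --targets '[[[0, 0, 2.5], [0, 0, 0], 1], [[0, 0, 2.5], [0, 0, 0], -1], [[0, 0, 2.5], [0, 0, 0], -1], [[0, 0, 2.5], [0, 0, 0], -1], [[0, 0, 2.5], [0, 0, 0], -1], [[0, 0, 2.5], [0, 0, 0], -1], [[0, 0, 2.5], [0, 0, 0], -1], [[0, 0, 2.5], [0, 0, 0], -1]]'

```text
time: 5.12
tool_pos: [0.5494, 0.3045, 0.0083]
ee_rot: [3.141, -0.001, 0.906]
wrist_force: [0.1, 0.3, 2.0]
width: 0.0274
```

```bash
python3 - <<'E'
from h import *
o=status.get_obs();print(o['tool_pos'],np.degrees(o['ee_rot']),o['wrist_force'],o['width'])
rel([*o['tool_pos'][:2],.20],np.radians(52))
rel([.5042-.0019,-.1357-.0024,.20],np.radians(53));rel([.5042-.0019,-.1357-.0024,.125],np.radians(53))
E
```

```text
[0.54942282 0.30448794 0.00832086] [ 1.79986101e+02 -3.52376064e-02  5.19177570e+01] [0.0698781  0.28054064 2.04977098] 0.02740890043944578
shift mm [ 1.000e-01  0.000e+00 -1.917e+02] turn deg [ 0.01 -0.04 -0.08]
shift mm [-377.3  235.9 -191.9] turn deg [ 0.01 -0.04 -1.08]
shift mm [-377.4  235.9 -116.9] turn deg [ 0.01 -0.04 -1.08]
```

Request:
move_arm --targets '[[[0, 0, -20], [0, 0, 0], -1], [[0, 0, -70], [0, 0, 0], -1], [[0, 0, -130], [0, 0, 0], -1], [[0, 0, -192], [0, 0, 0], -1], [[0, 0, -192], [0, 0, 0], -1], [[0, 0, -192], [0, 0, 0], -1]]'

```text
time: 5.88
tool_pos: [0.549, 0.3042, 0.2002]
ee_rot: [3.141, -0.0, 0.906]
wrist_force: [-0.5, -0.3, -1.0]
width: 0.0239
```

```bash
python3 - <<'E'
from h import *
o=status.get_obs();print(o['tool_pos'],np.degrees(o['ee_rot']),o['wrist_force'],o['width'])
snap('wrist','w4.png',crop=(200,180,360,300),s=5)
# expected pixel: knob axis points in tool frame for x offset
p,r=tool()
for dx in(0,.003,.006):
  print(dx,[np.round((w2pix('wrist',p+r.apply([dx+a,0,zz]))[0]+.5-[200,180])*5-.5) for a,zz in((0.029,0),(-.029,0),(.025,-.019),(0.021,-.026))])
rel([.5042-.0019,-.1357-.0024,.20],np.radians(53));rel([.5042-.0019,-.1357-.0024,.125],np.radians(53))
E
```

```text
[0.54901412 0.30418485 0.2002227 ] [ 1.79986278e+02 -7.33198649e-03  5.19143378e+01] [-0.45870466 -0.25173287 -1.00277976] 0.023938468234991517
0 [array([393., 146.]), array([392., 602.]), array([393., 232.]), array([394., 292.])]
0.003 [array([393., 120.]), array([392., 580.]), array([393., 204.]), array([394., 264.])]
0.006 [array([393.,  94.]), array([392., 559.]), array([394., 175.]), array([394., 235.])]
shift mm [-376.3  236.4   -0.9] turn deg [-0.07  0.15 -1.09]
shift mm [-376.1  236.4   74.1] turn deg [-0.07  0.15 -1.09]
```

View pics/w4.png

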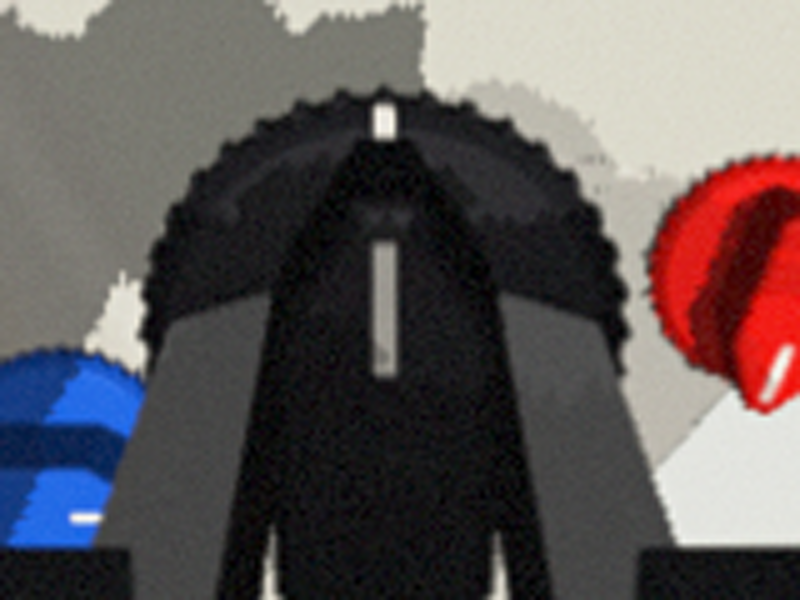

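The knob is gripped: its index line is upright at column 384 and the front skirt edge is at row 92, so its apparent axis is about 5.8 mm ahead of the TCP. Next I look at the shaft with the tool at the insertion yaw.

```bash
python3 - <<'E'
from h import *
rel([.459,-.196,.20],np.radians(53));rel([.459,-.196,.125],np.radians(53))
E
```

```text
shift mm [-448.6  238.    -0.7] turn deg [-0.07  0.15 -1.09]
shift mm [-448.4  238.1   74.3] turn deg [-0.07  0.15 -1.09]
```

Request:
move_arm --targets '[[[-45, 24, 0], [0, 0, 0], -1], [[-90, 48, 0], [0, 0, 0], -1], [[-135, 71, 0], [0, 0, -0.5], -1], [[-180, 95, 0], [0, 0, -0.5], -1], [[-224, 119, 0], [0, 0, -1], -1], [[-270, 143, 0], [0, 0, -1], -1], [[-314, 167, 0], [0, 0, -1.1], -1], [[-359, 190, 0], [0, 0.1, -1.1], -1], [[-404, 214, 15], [0, 0.1, -1.1], -1], [[-448, 238, 45], [0, 0.1, -1.1], -1], [[-448, 238, 75], [0, 0.1, -1.1], -1], [[-448, 238, 75], [0, 0.1, -1.1], -1], [[-448, 238, 75], [0, 0.1, -1.1], -1], [[-448, 238, 75], [0, 0.1, -1.1], -1]]'

```text
time: 7.68
tool_pos: [0.4611, -0.1949, 0.1264]
ee_rot: [3.139, -0.002, 0.927]
wrist_force: [-0.0, -0.1, -0.3]
width: 0.024
```

```bash
python3 - <<'E'
from h import *
o=status.get_obs();print(o['tool_pos'],np.degrees(o['ee_rot']),o['wrist_force'],o['width'])
u,v=w2pix('wrist',[.5045,-.136,.095])[0];print(u,v)
x0,y0=int(u)-35,max(int(v)-25,0);print(x0,y0)
snap('wrist','w5.png',crop=(x0,y0,x0+70,y0+55),s=10)
E
```

```text
[ 0.46110498 -0.19490254  0.12635901] [ 1.79863507e+02 -1.12980932e-01  5.30903558e+01] [-0.02318018 -0.1082722  -0.3138288 ] 0.024012056824721847
276.8374302847625 127.36675229293829
241 102
```

View pics/w5.png

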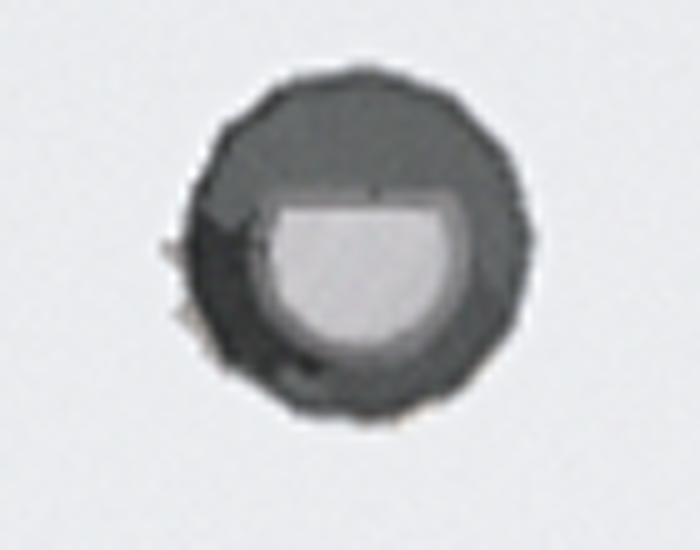

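```bash
python3 - <<'E'
from h import *
p,r=tool()
s=pix2w('wrist',((361.5)/10-.5+241,(255.5)/10-.5+102),.095)
t=r.inv().apply(s-p);print('shaft app',s,'in tool mm',t*1000)
print('shift', t*1000-[5.7,-1.0,0], 'true world est',p+r.apply(t+[0,.001,0]))
E
```

```text
shaft app [ 0.50453248 -0.13578488  0.095     ] in tool mm [73.28907051 -0.86855793 31.56331885]
shift [67.58907051  0.13144207 31.56331885] true world est [ 0.50533204 -0.13638545  0.09500259]
```

Request:
move_arm --targets '[[[34, 0, 0], [0, 0, 0], -1], [[67.5, 0, 0], [0, 0, 0], -1], [[67.5, 0, 14], [0, 0, 0], -1], [[67.5, 0, 20], [0, 0, 0], -1], [[67.5, 0, 20], [0, 0, 0], -1], [[67.5, 0, 20], [0, 0, 0], -1]]'

```text
time: 8.48
tool_pos: [0.5006, -0.1418, 0.1056]
ee_rot: [3.141, -0.002, 0.924]
wrist_force: [-0.7, 1.1, 0.7]
width: 0.0239
```

```bash
python3 - <<'E'
from h import *
o=status.get_obs();print(o['tool_pos'],np.degrees(o['ee_rot']),o['wrist_force'],o['width'])
p,r=tool(); print('err tool mm', r.inv().apply(np.array([.50533,-.13639,.095])-p)*1000-[5.7,0,0])
E
```

```text
[ 0.50061909 -0.14182418  0.10555158] [ 1.79962576e+02 -9.07284307e-02  5.29624077e+01] [-0.70350626  1.05570285  0.71710894] 0.02393109742679133
err tool mm [ 1.45862806  0.48031699 10.56324802]
```

Request:
move_arm --targets '[[[1.2, 0.4, 0], [0, 0, 0], -1], [[1.2, 0.4, 3], [0, 0, 0], -1], [[1.2, 0.4, 6], [0, 0, 0], -1], [[1.2, 0.4, 6], [0, 0, 0], -1]]'

```text
time: 8.98
tool_pos: [0.5022, -0.1399, 0.0984]
ee_rot: [-3.141, -0.003, 0.925]
wrist_force: [2.4, 3.4, -2.0]
width: 0.0235
```

```bash
cat > s.py <<'E'
from h import *
o=status.get_obs();print(o['time'],o['tool_pos'],np.degrees(o['ee_rot']),o['wrist_force'],o['wrist_torque'],o['width'])
p,r=tool(); print('err tool mm', r.inv().apply(np.array([.50533,-.13639,.095])-p)*1000-[5.7,0,0],'F tool',r.inv().apply(o['wrist_force']))
E
python3 s.py
```

```text
8.975 [ 0.50222423 -0.13992662  0.09844727] [-1.79990925e+02 -1.67921202e-01  5.30237701e+01] [ 2.43631563  3.42392231 -2.03066569] [ 0.37318103 -0.6343283  -0.07513767] 0.02353377499488665
err tool mm [-1.01670125  0.35447935  3.46095906] F tool [ 4.19475511 -0.11277338  2.04298623]
```

Request:
move_arm --targets '[[[1, 0, 0], [0, 0, 0], -1], [[1, 0, 3], [0, 0, 0], -1], [[1, 0, 3], [0, 0, 0], -1]]'

```text
time: 9.35
tool_pos: [0.5021, -0.1396, 0.0956]
ee_rot: [-3.141, -0.001, 0.925]
wrist_force: [0.8, 0.8, -1.3]
width: 0.0238
```

```bash
python3 s.py
```

```text
9.35 [ 0.50214878 -0.13960903  0.09559774] [-1.79954221e+02 -7.02171411e-02  5.30161569e+01] [ 0.75661483  0.84265962 -1.34485106] [ 0.15616502 -0.26011767  0.00090558] 0.023804073600833277
err tool mm [-1.2155636   0.605122    0.60275574] F tool [1.12664364 0.09852801 1.3461545 ]
```

Request:
move_arm --targets '[[[0.3, 0, 3], [0, 0, 0], -1], [[0.3, 0, 6], [0, 0, 0], -1], [[0.3, 0, 8], [0, 0, 0], -1], [[0.3, 0, 8], [0, 0, 0], -1]]'

```text
time: 9.85
tool_pos: [0.5024, -0.1395, 0.0877]
ee_rot: [-3.141, -0.001, 0.925]
wrist_force: [-0.2, -0.1, -0.1]
width: 0.0237
```

```bash
python3 s.py
```

```text
9.85 [ 0.50235173 -0.13945971  0.08772427] [-1.79964758e+02 -6.85540940e-02  5.30115199e+01] [-0.18441613 -0.14151913 -0.10176689] [-0.04885314 -0.04032428  0.00425788] 0.02366777236391604
err tool mm [-1.44745933  0.52753306 -7.27096977] F tool [-0.22411571 -0.06209552  0.10153702]
```

Sliding on freely. Next, down to the end of the bore and then the press.

Request:
move_arm --targets '[[[0, 0, 2], [0, 0, 0], -1], [[0, 0, 4], [0, 0, 0], -1], [[0, 0, 6], [0, 0, 0], -1], [[0, 0, 6], [0, 0, 0], -1], [[0, 0, 6], [0, 0, 0], -1]]'

```text
time: 10.48
tool_pos: [0.5029, -0.1395, 0.0831]
ee_rot: [3.141, -0.002, 0.925]
wrist_force: [-2.1, 1.3, 5.2]
width: 0.0235
```

```bash
python3 s.py
```

```text
10.475 [ 0.50286803 -0.13954448  0.08312346] [ 1.79942587e+02 -1.01060105e-01  5.30178746e+01] [-2.13162156  1.2908233   5.23046281] [0.04945812 0.31187163 0.01580509] 0.023504746898200323
err tool mm [ -1.67815067   0.08094056 -11.86938557] F tool [-0.24194506 -2.47406113 -5.23337946]
```

Request:
move_arm --targets '[[[0, 0, 2], [0, 0, 0], -1], [[0, 0, 4], [0, 0, 0], -1], [[0, 0, 6], [0, 0, 0], -1], [[0, 0, 6], [0, 0, 0], -1], [[0, 0, 6], [0, 0, 0], -1]]'

```text
time: 11.1
tool_pos: [0.5031, -0.1396, 0.0803]
ee_rot: [3.139, -0.002, 0.925]
wrist_force: [-7.2, 2.8, 16.7]
width: 0.0238
```

```bash
python3 s.py
```

```text
11.1 [ 0.50307211 -0.13963855  0.08029482] [ 1.79857215e+02 -1.11086160e-01  5.30270659e+01] [-7.20668232  2.8053994  16.71795402] [0.45230309 1.30087253 0.028578  ] 0.023777604301692234
err tool mm [ -1.71818636  -0.11329628 -14.69781153] F tool [ -2.06066447  -7.40313803 -16.74048182]
```

Request:
move_arm --targets '[[[0, -0.5, 0], [0, 0, 0], -1], [[0, -1, 0], [0, 0, 0], -1], [[0, -1, 0], [0, 0, 0], -1]]'

```text
time: 11.48
tool_pos: [0.503, -0.1396, 0.0804]
ee_rot: [3.137, -0.002, 0.925]
wrist_force: [-5.3, 0.9, 15.4]
width: 0.0239
```

```bash
python3 - <<'E'
exec(open('s.py').read())
snap('side','s2.png')
u,v=w2pix('side',[.505,-.136,.085])[0].astype(int);print(u,v)
im=cv2.imread('pics/full_s2.png')[max(v-40,0):v+40,u-70:u+50]
cv2.imwrite('pics/s2c.png',cv2.convertScaleAbs(cv2.resize(im,None,fx=6,fy=6,interpolation=cv2.INTER_CUBIC),alpha=1.4))
E
```

```text
11.475 [ 0.50303471 -0.13959093  0.08037239] [ 1.79726380e+02 -1.21608030e-01  5.30192975e+01] [-5.27255454  0.92887703 15.40218979] [0.19153409 0.95525266 0.04962514] 0.023871865572687254
err tool mm [ -1.73121225  -0.02212226 -14.61949418] F tool [ -2.39696572  -4.69704709 -15.42991893]
332 169
```

View pics/s2c.png

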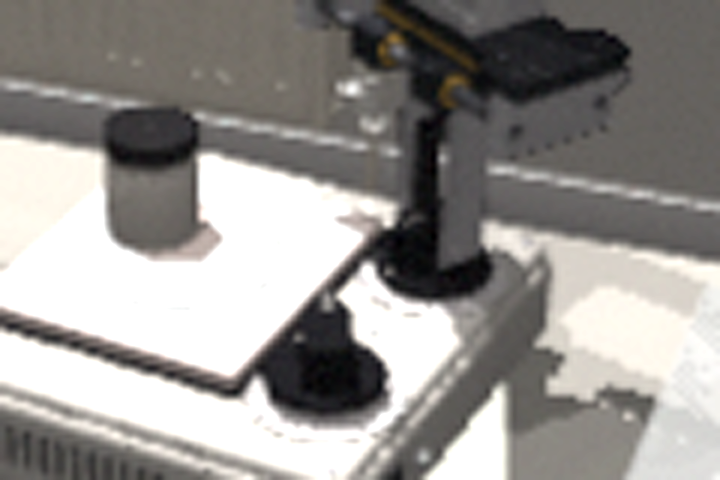

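Request:
move_arm --targets '[[[0, -0.5, 1], [0, 0, 0], -1], [[0, -1, 2], [0, 0, 0], -1], [[0, -1, 3], [0, 0, 0], -1], [[0, -1, 3], [0, 0, 0], -1], [[0, -1, 3], [0, 0, 0], -1]]'

```text
time: 12.15
tool_pos: [0.5032, -0.1396, 0.0802]
ee_rot: [3.134, -0.003, 0.925]
wrist_force: [-7.4, 1.5, 26.0]
width: 0.024
```

```bash
python3 s.py
```

```text
12.15 [ 0.50316054 -0.13961118  0.08015756] [ 1.79538825e+02 -1.43309118e-01  5.30180801e+01] [-7.35399368  1.53097114 25.98288531] [ 0.27859801  1.42387064 -0.04994985] 0.024019295360558416
err tool mm [ -1.78465972  -0.08533529 -14.83385689] F tool [ -3.13591299  -6.58611392 -26.04466506]
```

Request:
move_arm --targets '[[[-0.5, -0.5, -2], [0, 0, 0], -1], [[-0.5, -0.5, -4], [0, 0, 0], -1], [[-0.5, -0.5, -4], [0, 0, 0], -1]]'

```text
time: 12.52
tool_pos: [0.5028, -0.1395, 0.0805]
ee_rot: [3.134, -0.003, 0.925]
wrist_force: [-0.1, 0.0, 9.9]
width: 0.0241
```

Request:
move_arm --targets '[[[0, 0, -1.5], [0, 0, 0], -1], [[0, 0, -1.5], [0, 0, 0], -1]]'

```text
time: 12.78
tool_pos: [0.5028, -0.1395, 0.0814]
ee_rot: [3.134, -0.003, 0.925]
wrist_force: [0.3, -1.1, 7.0]
width: 0.0237
```

Request:
move_arm --targets '[[[0, 0, -1.5], [0, 0, 0], -1], [[0, 0, -1.5], [0, 0, 0], -1]]'

```text
time: 13.02
tool_pos: [0.5028, -0.1395, 0.0826]
ee_rot: [3.135, -0.003, 0.925]
wrist_force: [1.8, -0.6, 6.3]
width: 0.0239
```

Request:
move_arm --targets '[[[0, 0, -1.5], [0, 0, 0], -1], [[0, 0, -1.5], [0, 0, 0], -1]]'

```text
time: 13.28
tool_pos: [0.5027, -0.1394, 0.0836]
ee_rot: [3.135, -0.003, 0.925]
wrist_force: [3.5, -1.6, 5.7]
width: 0.0238
```

Request:
move_arm --targets '[[[0, 0, -1.5], [0, 0, 0], -1], [[0, 0, -1.5], [0, 0, 0], -1]]'

```text
time: 13.52
tool_pos: [0.5018, -0.139, 0.084]
ee_rot: [3.138, -0.003, 0.925]
wrist_force: [3.9, -2.4, 3.5]
width: 0.0236
```

Request:
move_arm --targets '[[[0, 0, -1.5], [0, 0, 0], -1], [[0, 0, -1.5], [0, 0, 0], -1]]'

```text
time: 13.78
tool_pos: [0.5018, -0.139, 0.085]
ee_rot: [3.138, -0.003, 0.925]
wrist_force: [4.8, -2.7, 1.7]
width: 0.0235
```

Request:
move_arm --targets '[[[0, 0, 3], [0, 0, 0], -1], [[0, 0, 6], [0, 0, 0], -1], [[0, 0, 9], [0, 0, 0], -1], [[0, 0, 9.5], [0, 0, 0], -1], [[0, 0, 9.5], [0, 0, 0], -1], [[0, 0, 9.5], [0, 0, 0], -1], [[0, 0, 9.5], [0, 0, 0], -1]]'

```text
time: 14.65
tool_pos: [0.502, -0.1391, 0.0802]
ee_rot: [3.136, -0.003, 0.925]
wrist_force: [-3.0, -0.5, 21.3]
width: 0.0238
```

```bash
python3 - <<'E'
exec(open('s.py').read())
print(np.abs(o['qvel']).max())
snap('wrist','w6.png',s=1.42)
E
```

```text
14.65 [ 0.50204294 -0.13906127  0.0802126 ] [ 1.79671091e+02 -1.63521976e-01  5.30227964e+01] [-3.01504148 -0.51694451 21.25481831] [-0.00722104  0.43754251  0.00720158] 0.02378998405179867
err tool mm [ -1.54664632   1.10399049 -14.7695154 ] F tool [ -2.16584289  -1.97561628 -21.27277775]
0.001329709874300352
```

View pics/w6.png

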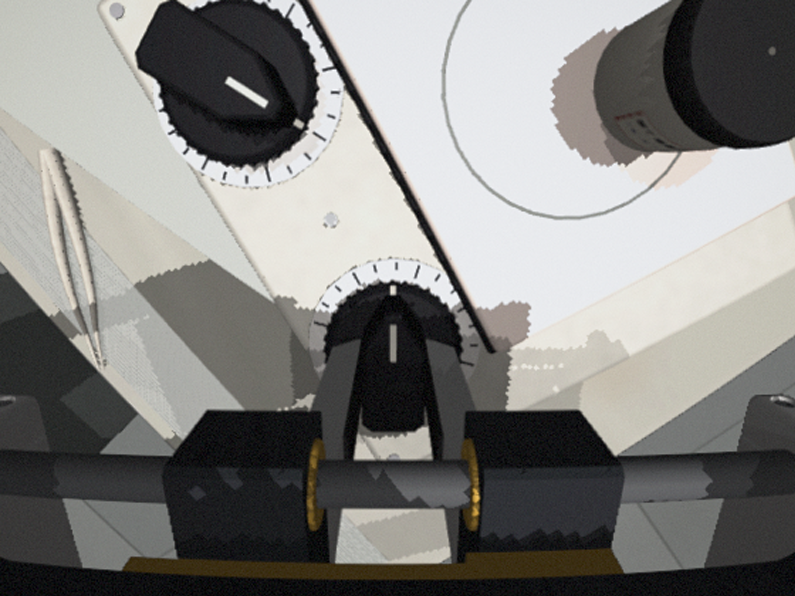

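The wrist view shows the knob concentric on its scale plate, with its index line at (393,340) pointing along the flat's direction. The jar and tweezers have not moved. The stop is rigid and repeats at the same height, so I'm handing in.

```bash
python3 -c "
from h import *
order.close_job(); o=status.get_obs(); print(o['time'],o['tool_pos'],o['wrist_force'],o['width'])"
```

```text
the job is handed in; nothing more can be done
the job is handed in; nothing more can be done
```

I put the black knob on the bare shaft with its nose along the flat, pressed knob and shaft in, and handed the job in at about 14.7 s while still gripping and pushing. I got no verdict, and a reading I tried to take after closing was refused.

What the last checks showed:
- **Position:** in the last wrist view the knob sits concentric on its scale plate, with the nose along the flat. The two wrist views put the flat at about 53°, and the final tool yaw was 53.0°.
- **Press:** with the pull eased off, the spring force fell from 9.9 N to 1.7 N over about 4.5 mm of travel. Pressed again, it reached the same rigid stop (TCP height 80.2 mm) at 21 N.
- **Grip and rest:** the fingers were 23.8 mm apart on the 24 mm bar, joint speeds were about 0.001 rad/s, and the jar and tweezers in the last view looked undisturbed.

What disagreed or stayed unsure:
- **Depth on the shaft:** if the knob never slipped in the fingers, the tool height puts its underside about 2 mm higher than fully home, at or near the 17.5 mm limit. I think the fingers closed fully only during the lift and so hold it slightly higher. The rigid stop under 26 N suggests the shaft reached the end of the bore, but I did not measure the depth directly.
- **Camera positions:** the top and wrist cameras differed by several mm on where the loose knob lay. I used the wrist view.
- **Side load:** about 3 N of sideways force remained at the end.

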